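Square a sample board into the fence corner of the sloping setting board

TASK

An offcut of wooden moulding blocks the corner of the sloping rubber-faced setting board: pick it up and drop it into the green bowl. Then push the flat sample board that lies on the same slope down and across the slope until it lies square in the fence corner, one long edge flush along the lower fence and one short edge flush against the left-hand fence. Do not disturb the nearby jar, tape roll, glue pot or mug.

Things in the scene. Friction and masses are not known exactly. Their poses are not given: they have to be found in the camera images.
- setting_board: fixed panel, dark rubber face, 30 degree slope rising away from the robot, 300 mm wide, 290 mm up the slope; wooden fences 16 mm high, 20 mm wide along its lower and left edges. Origin: inner corner of the fences on the sloping face, 30 mm above the desk. x: up along the left fence; y: to the left along the lower fence (free face x 0 to 0.29, y -0.30 to 0); z: out of the face
- sample_board: flat olive rectangular board, 150 x 100 x 12 mm, lying loose on the slope above the offcut (another one lies far off on the desk mat). Origin: centre of its underside; x axis along its 150 mm length, y axis along its 100 mm width, z out of its upper face
- offcut: offcut of pale wooden moulding, 30 mm wide (x), 115 mm long (y), 27 mm high (z), lying loose on the slope between the sample board and the fence corner. The lower 18 mm are the full 30 mm wide; above that a rib 22 mm wide stands on it, x -7 to +15 mm. Origin: centre of its underside, z out of its upper face
- bowl: fixed round green bowl to the left of the slope (the near one of two), open on top, 258 mm across the rim, 136 mm high, walls narrowing towards the foot. Origin: centre of its underside, on the desk; z up
- aqua_jar: bystander: closed glass jar of aqua tiles, 55 mm across, 74 mm high, on the desk to the right of the slope; origin: centre of its underside
- tape_roll: bystander: roll of tape 83 mm across, 19 mm high, lying on the desk to the right; origin: centre of its underside
- glue_pot: bystander: white glue pot, 66 mm across, 111 mm high, behind the slope; origin: centre of its underside
- mug: bystander: spotted mug, 78 mm across, 93 mm high, behind the bowl; origin: centre of its underside

How it is judged (in metres and radians):
On the way, in this order (a step that is already met when the one before it is completed fails the run):
1. the offcut lies in the bowl, let go (horizontal distance between offcut and bowl below 0.11 m and height (world z) of offcut below 0.12 m and contact force between the fingers and offcut below 0.1 N), for 0.2 s.
2. the sample board is square in the fence corner, both edges within 3 mm of the fences (x of sample_board in the frame of setting_board between 0.047 and 0.053 m and y of sample_board in the frame of setting_board between -0.078 and -0.072 m and z of sample_board in the frame of setting_board between -0.004 and 0.004 m and angle between the x axis of sample_board and the y axis of setting_board, either way round below 0.026 rad and angle between the z axis of sample_board and the z axis of setting_board, either way round below 0.035 rad), for 0.2 s.
At the end, for the whole second after the job is handed in: The offcut lies at rest in the bowl. The sample board lies at rest flat on the slope, its long edge within 3 mm of the lower fence and its short edge within 3 mm of the left fence, square to them within 1.5 degrees (all of step 2 and horizontal distance between offcut and bowl below 0.11 m and height (world z) of offcut below 0.12 m and linear speed of offcut below 0.02 m/s and linear speed of sample_board below 0.01 m/s); the robot touches nothing.
It fails at once if the jar is moved more than 20 mm (distance of aqua_jar from where it was at the start of the episode above 0.02 m).
It fails at once if the tape roll is moved more than 20 mm (distance of tape_roll from where it was at the start of the episode above 0.02 m).
It fails at once if the glue pot is moved more than 20 mm (distance of glue_pot from where it was at the start of the episode above 0.02 m).
It fails at once if the mug is moved more than 20 mm (distance of mug from where it was at the start of the episode above 0.02 m).
It also fails if it takes over 72 s, if anything falls off the work surface, if the arm or the gripper's body presses on something with over 40 N, if the wrist force passes 120 N, or if a joint passes its speed limit or range.

ROBOT

A 6-joint arm with a two-finger parallel gripper is mounted at the origin on a cart in front of the work surface, level with it; the furniture and walls round the work are solid. World frame = base frame: x ahead of the robot, y to its left, z up, the work surface at z = 0. Lengths are in m, angles in degrees, forces in N, time in s.
With the tool pointing down it reaches from about 0.375 to 0.9 m from the base axis. Payload 3.1 kg.
Tool frame: the origin (TCP) lies at the very end of the fingers, on their centre line; the grasp point (between the pads) lies 19 mm behind it; z points along the fingers, y is the line along which they close (so a half turn about z gives the same grasp; the last joint's range is limited). The gripper opens to 87 mm and grips with 3 to 60 N. Pads are 19 mm wide; open, the fingers measure 117 mm over their backs; the gripper's body (75 mm by 190 mm) begins 51 mm behind the grasp point.
Start: joints at [-83.165, 30.224, 82.088, -0, 67.689, -10.227], TCP at [0.183, -0.597, 0.192] pointing down, gripper open.
Joint ranges: [-176.69, 176.69], [-43.24, 126.21], [12.49, 139.97], [-82, 262], [0, 151.66], [-163.58, 163.58]. Speed limits (degrees/s): [159.86, 159.86, 180, 180, 180, 180].

INTERFACE

Orientations are given as a 3x3 rotation matrix whose columns are the frame's x, y, z axes.
In Python, from rig import readout, viewer, ticket gives the robot as it stands.
- The arm moves only by the tool send_rows, never from a script. Its argument "moves" is a list of rows, each a list of 6 numbers: the shift along the tool's x, y, z in units of 250 mm (1.0 is 250 mm), then the turn, a rotation vector about the tool's x, y, z in units of 90 degrees (1.0 is 90 degrees). A call has 1 to 12 rows; each row is the pose to reach, as a shift and turn from the pose commanded when the call began, along the tool's axes at that moment; what a row does not reach only later rows make up. A row lasts 1/10 s, in which the tool goes at most 50 mm and 8.59 degrees, less where a joint would pass 70% of its speed; a pose out of reach is approached as far as the arm can. A call with a number of a shift or a turn outside -1 to 1 is refused whole. A call with a gripper value outside its range is refused whole. "grip" is the opening, from 0 (shut) to 1 (fully open), set as the call begins (left out, the last holds). The fingers move at their own pace and stop on an object; the grip force is fixed at half the most. Time passes only in rows, so rows that repeat a pose let the fingers close. It gives the time, the measured TCP pose, the force, the opening and the grip force at its end, in the units of the state.
- readout.read_state(): the state, without advancing time (a new reading comes with each control period).
- viewer.capture(name): name is "scene" or "top" or "wrist"; returns (picture, depth): 400x640x3 uint8, red, green, blue; 400x640 float32, m along the optical axis (not along the pixel's ray), 0 where there is no reading.
- viewer.camera_info(name): a dict with "fx", "fy", "cx", "cy" (pixels), "distortion" ([k1, k2, p1, p2, k3] as OpenCV has them; the pictures are not rectified), "R" (3x3) and "t" (3): a world point X has camera coordinates R X + t; the wrist camera has in their place "tool_from_camera" (4x4, takes a point from camera to tool coordinates, whose origin is the TCP and whose axes are the flange's). Camera axes: x right, y down, z forward; pixel columns grow to the right and rows downward; lengths in m; the calibration is good to about 2 mm. A picture is of the moment at which its call begins: read the wrist's pose just before it. camera_info takes no time and is no camera call.
- ticket.hand_in(): hands the job in; it is judged then, once.
The state is a dict: "time_s": time; "joint_positions": joint angles; "qvel": joint speeds; "tau": joint torques, N m; "position": TCP position; "tcp_rot": TCP orientation; "force": force on the tool from outside, world axes, zero at the start; "moment": the same for the moment, N m; "opening": opening from 0.0 (shut) to 1.0 (fully open); "grasp_force": force on a finger pad.
Only numpy, scipy, OpenCV 4.12 (cv2) and the standard library are available. Lean on these libraries where they do the work, as an engineer would, in place of code of your own. Each camera call takes 0.05 s, during which the arm holds its last target. There are 200 camera calls.

## Working session

There is one attempt and no reset: what is moved stays moved. The work goes in short steps, Python scripts to look and compute and a tool call to move; the robot and the scene stay as the last step left them, time stands still between calls to the robot, and variables do not carry over. Pictures are saved under pics/ and viewed, at most 13 in all, crops included, and the job is handed in when it is done.

Besides the shell and the picture viewer there is one more tool, called after "Request:" by a JSON object that holds its "name" and its "arguments". send_rows: Moves the arm, as the interface text tells. Shifts and turns lie within -1 to 1; 1 stands for 250 mm of shift or 90 degrees of turn. Its arguments: {"type":"object","properties":{"moves":{"type":"array"},"grip":{"type":"number"}},"required":["moves"]}

```bash
mkdir -p pics; ls; python3 - <<'E'
from rig import readout, viewer
import cv2, numpy as np
for n in ("scene","top"):
    p,d=viewer.capture(n); cv2.imwrite(f"pics/{n}0.png",p[:,:,::-1]); np.savez(f"pics/{n}0.npz",p=p,d=d)
    i=viewer.camera_info(n); print(n,{k:np.round(v,4).tolist() for k,v in i.items()})
print(readout.read_state()); print(viewer.camera_info("wrist"))
E
```

```text
pics
scene {'fx': 412.4718, 'fy': 412.4718, 'cx': 320.3779, 'cy': 203.533, 'distortion': [-0.0817, 0.0, 0.0, 0.0, 0.0], 'R': [[-0.8661, -0.4997, 0.0125], [-0.3637, 0.6129, -0.7015], [0.3429, -0.6121, -0.7126]], 't': [0.4603, 0.3051, 0.995]}
top {'fx': 513.5257, 'fy': 513.5257, 'cx': 318.9607, 'cy': 201.3364, 'distortion': [-0.0057, 0.0, 0.0, 0.0, 0.0], 'R': [[0.0102, -0.9999, -0.0113], [-0.9918, -0.0087, -0.1279], [0.1278, 0.0125, -0.9917]], 't': [-0.0615, 0.6092, 1.8621]}
{'time_s': 0.1, 'joint_positions': array([-8.31641937e+01,  3.02756947e+01,  8.21465106e+01, -9.68356015e-04,
        6.76891106e+01, -1.02267080e+01]), 'qvel': array([-0.02274193, -0.09126826, -0.09469106,  0.00364564, -0.01848373,
        0.02060659]), 'tau': array([ 4.52013228e-05, -4.40985811e+01, -1.77150947e+01,  6.34154677e-02,
        5.34482952e-02, -4.32292325e-05]), 'position': array([ 0.18332965, -0.59678194,  0.19136157]), 'tcp_rot': array([[ 9.55983339e-01,  2.93420848e-01, -2.46768678e-04],
       [ 2.93420767e-01, -9.55981454e-01,  1.92715577e-03],
       [ 3.29561400e-04, -1.91473586e-03, -9.99998113e-01]]), 'force': array([-0.43071649, -0.28892218,  0.14007385]), 'moment': array([0.00011087, 0.05458532, 0.01233454]), 'grasp_force': 0.0, 'opening': 0.9985065693268155}
{'fx': 329.62511473329096, 'fy': 329.62511473329096, 'cx': 321.25265862501794, 'cy': 202.57868015528294, 'distortion': array([-0.02715952,  0.        ,  0.        ,  0.        ,  0.        ]), 'tool_from_camera': array([[-3.94275524e-04, -9.54029604e-01, -2.99712127e-01,
         8.29966728e-02],
       [ 9.99999709e-01, -1.80588207e-04, -7.40673782e-04,
        -1.73738837e-04],
       [ 6.52500239e-04, -2.99712332e-01,  9.54029398e-01,
        -1.93249590e-01],
       [ 0.00000000e+00,  0.00000000e+00,  0.00000000e+00,
         1.00000000e+00]])}
```

View pics/top0.png

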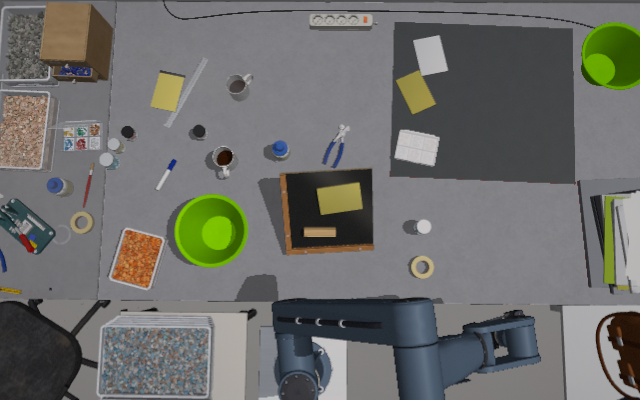

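View pics/scene0.png

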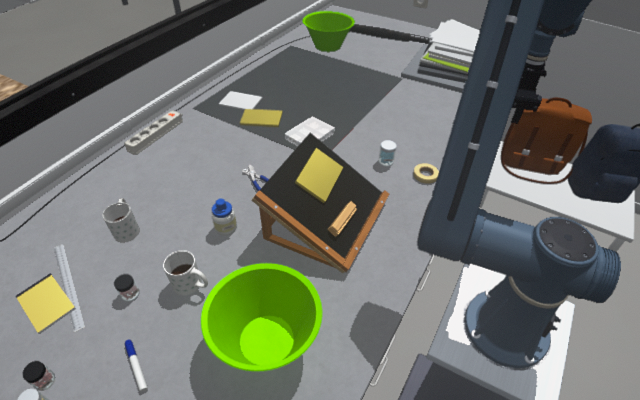

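The top view shows the setting board at cols 280–375, rows 168–254, with the left fence on the left and the lower fence at row ~250. The offcut is at (320,232), the sample board at (340,199) and the near bowl at (211,231). Next I'll fit the geometry from depth.

```bash
cat > h.py <<'E'
import numpy as np, cv2
from rig import viewer, readout
def cloud(n, p=None, d=None):
    """captured picture and world point per pixel (NaN where no depth)"""
    s=readout.read_state(); i=viewer.camera_info(n)
    if p is None: p,d=viewer.capture(n)
    K=np.array([[i['fx'],0,i['cx']],[0,i['fy'],i['cy']],[0,0,1]])
    v,u=np.mgrid[:400,:640]
    q=cv2.undistortPoints(np.stack([u,v],-1).reshape(-1,1,2).astype(np.float64),K,np.array(i['distortion'])).reshape(400,640,2)
    X=np.dstack([q*d[...,None],d]).astype(float); X[d==0]=np.nan
    if n=="wrist":
        T=i['tool_from_camera']; X=X@T[:3,:3].T+T[:3,3]
        return p,X@s['tcp_rot'].T+s['position']
    return p,(X-np.array(i['t']))@np.array(i['R'])
E
python3 - <<'E'
from h import *
from scipy.spatial import ConvexHull
import cv2
for n in ("top","scene"):
    z=np.load(f"pics/{n}0.npz"); p,X=cloud(n,z['p'],z['d'])
    h=cv2.cvtColor(p,cv2.COLOR_RGB2HSV).astype(int)
    roi=np.zeros(p.shape[:2],bool)
    if n=="top": roi[165:260,275:380]=1
    else: roi[130:272,250:392]=1
    def rep(name,m):
        m=cv2.erode(m.astype(np.uint8),np.ones((2,2)))>0
        P=X[m]; P=P[~np.isnan(P).any(1)]
        v,u=np.nonzero(m)
        print(n,name,len(P),P.mean(0).round(4),P.min(0).round(4),P.max(0).round(4), "hsv",h[m].mean(0).round()); return P
    H,S,V=h[...,0],h[...,1],h[...,2]
    f=rep("face",roi&(V<45))
    for _ in range(3):
        c=f.mean(0); nn=np.linalg.svd(f-c,full_matrices=False)[2][2]; nn*=np.sign(nn[2]); f=f[abs((f-c)@nn)<.006]
    print(" plane n",nn.round(4),"c",c.round(4),"slope",np.degrees(np.arccos(nn[2])),"rms",((f-c)@nn).std())
    b=rep("board",roi&(H>20)&(H<32)&(S>120)&(V>60))
    print(" height",np.median((b-c)@nn))
    o=rep("offcut",roi&(H<=20)&(V>150))
    w=rep("wood",roi&(H<=20)&(S>80)&(V>50)&(V<=150))
    g=X[(H>45)&(H<70)&(S>150)]; g=g[~np.isnan(g).any(1)]; g=g[(g[:,0]<.8)&(g[:,2]>.12)&(g[:,1]>0)]
    A=np.c_[2*g[:,:2],np.ones(len(g))]; s=np.linalg.lstsq(A,(g[:,:2]**2).sum(1),rcond=None)[0]
    print(" bowl",s[:2].round(4),"r",np.sqrt(s[2]+s[0]**2+s[1]**2).round(4),len(g))
    if n=="top": cv2.imwrite("pics/topcrop.png",cv2.resize(p[160:262,270:382,::-1],None,fx=5.5,fy=5.5,interpolation=cv2.INTER_CUBIC))
E
```

```text
top face 3574 [ 0.5622 -0.0827  0.0972] [ 0.4441 -0.2521  0.0214] [0.703  0.0546 0.1807] hsv [44. 12. 31.]
 plane n [-0.5014 -0.0334  0.8646] c [ 0.5636 -0.083   0.098 ] slope 30.16838130526679 rms 0.0030062199350374416
top board 1077 [ 0.6072 -0.1296  0.1352] [ 0.5548 -0.2064  0.0996] [ 0.6593 -0.0499  0.1704] hsv [ 26. 132. 156.]
 height 0.012094484158442045
top offcut 189 [ 0.4889 -0.0595  0.0849] [ 0.4789 -0.1117  0.0645] [ 0.5002 -0.0074  0.1012] hsv [ 18. 107. 175.]
top wood 896 [ 0.4928 -0.0318  0.0743] [ 0.4147 -0.259  -0.0041] [0.6871 0.0744 0.1935] hsv [ 14. 148. 132.]
 bowl [0.0957 0.0925] r 0.383 1
scene face 36 [ 0.5113 -0.0124  0.0703] [ 0.4777 -0.0576  0.0478] [0.6342 0.0151 0.1399] hsv [24. 45. 39.]
 plane n [-0.5058 -0.0459  0.8614] c [ 0.5113 -0.0124  0.0703] slope 30.52113807819662 rms 0.0016681908464612062
scene board 1320 [ 0.604  -0.119   0.1334] [ 0.5528 -0.207   0.0948] [ 0.6557 -0.0448  0.1626] hsv [ 26. 143. 190.]
 height 0.012439412898991241
scene offcut 1106 [ 0.5005 -0.0316  0.0781] [ 0.4123 -0.4451  0.0246] [0.8332 0.0783 0.1881] hsv [ 14. 138. 181.]
scene wood 1179 [0.5721 0.0594 0.0623] [ 0.4137 -0.2325  0.003 ] [0.6806 0.0836 0.1819] hsv [ 15. 125.  87.]
 bowl [0.4911 0.3237] r 0.1276 73
```

View pics/topcrop.png

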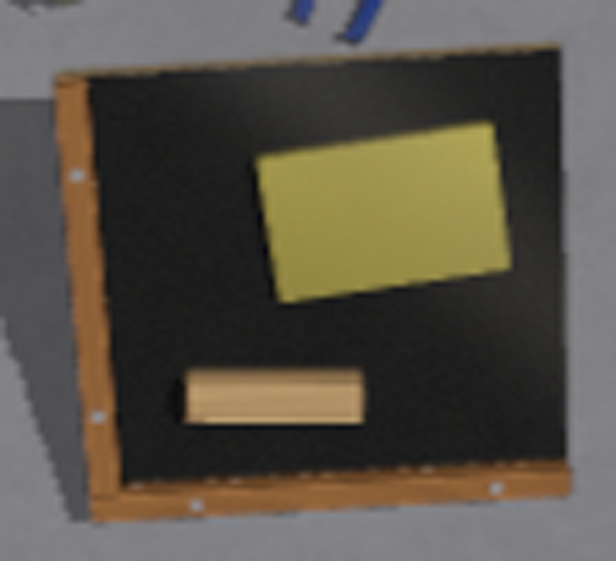

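```bash
cat >> h.py <<'E'
from scipy.spatial.transform import Rotation as Ro
def go(p,R):
    """row from the current pose to the pose (p,R)"""
    s=readout.read_state(); R0=s['tcp_rot']
    d=R0.T@(np.asarray(p)-s['position'])/.25
    r=Ro.from_matrix(R0.T@R).as_rotvec(degrees=True)/90
    print("t",round(s['time_s'],2),"row",d.round(4).tolist()+r.round(4).tolist(),"mm",np.linalg.norm(d*250).round(),"deg",np.linalg.norm(r*90).round(1)); 
def frame(yaw,slope=30):
    return Ro.from_euler('zy',[yaw,-slope],degrees=True).as_matrix() # cols: up, left, out
E
python3 - <<'E'
from h import *
i=viewer.camera_info("top"); K=np.array([[i['fx'],0,i['cx']],[0,i['fy'],i['cy']],[0,0,1]])
R=np.array(i['R']); C=-R.T@np.array(i['t']); print("C",C)
z=np.load("pics/top0.npz"); p,X=cloud("top",z['p'],z['d'])
yaw=3.5; B=frame(yaw); n=B[:,2]; c=np.array([.5636,-.083,.098])
def ray(pts,h):
    pts=(np.array(pts,float)+.5)/5.5-.5+[270,160]
    q=cv2.undistortPoints(pts.reshape(-1,1,2),K,i['distortion']).reshape(-1,2)
    D=np.c_[q,np.ones(len(q))]@R
    return C+D*((((c+n*h)-C)@n)/(D@n))[:,None]
f=ray([(88,80),(120,485),(568,462),(55,80),(92,520),(572,494)],.016); print("fence top\n",f.round(4))
d=f[2]-f[1]; print("yaw low",np.degrees(np.arctan2(d[0],-d[1]))); d=f[0]-f[1]; print("yaw left",np.degrees(np.arctan2(d[1],d[0])))
o=ray([(185,372),(363,372),(365,424),(185,424)],.027); b=ray([(257,157),(492,123),(511,269),(281,303)],.012)
O=f[1]-.016*n
print("O",O.round(4)); print("offcut B",((o-O)@B).round(4).tolist()); print("board B",((b-O)@B).round(4).tolist())
g=X[200:262,170:250].reshape(-1,3); h=cv2.cvtColor(p,cv2.COLOR_RGB2HSV)[200:262,170:250].reshape(-1,3)
m=(h[:,0]>45)&(h[:,0]<75)&(h[:,1]>150); g=g[m]; g=g[~np.isnan(g[:,2])]; print("bowl",g.min(0),g.max(0))
for t,(u,v) in dict(jar=(423,227),tape=(414,267),glue=(280,148),mug=(224,157)).items(): print(t,X[v,u].round(3))
B2=np.c_[B[:,1],B[:,0],-n]
go([.46,-.07,.29],B2); go([.18,-.5,.40],readout.read_state()['tcp_rot'])
E
```

```text
C [ 0.36690321 -0.07951057  1.92386514]
fence top
 [[ 0.6841  0.0581  0.186 ]
 [ 0.4373  0.0431  0.0436]
 [ 0.4549 -0.2531  0.0537]
 [ 0.6839  0.0788  0.186 ]
 [ 0.4143  0.0623  0.0303]
 [ 0.4343 -0.2568  0.0418]]
yaw low 3.4060872183386826
yaw left 3.485897667354724
O [0.4453 0.0431 0.0297]
offcut B [[0.0859, -0.0498, 0.027], [0.08, -0.1649, 0.027], [0.0425, -0.1645, 0.027], [0.0484, -0.0471, 0.027]]
board B [[0.2268, -0.1047, 0.012], [0.242, -0.2537, 0.012], [0.1412, -0.2631, 0.012], [0.1249, -0.1141, 0.012]]
bowl [0.6037439  0.444008   0.00243477] [0.6037439  0.444008   0.00243477]
jar [ 0.515 -0.432  0.076]
tape [ 0.372 -0.407  0.02 ]
glue [0.793 0.086 0.112]
mug [0.774 0.302 0.039]
t 0.1 row [1.6764, -1.6904, -0.3908, -0.2959, 0.2034, -0.8289] mm 603.0 deg 81.3
t 0.1 row [0.1011, -0.3756, -0.8338, 0.0, 0.0, 0.0] mm 230.0 deg 0.0
```

Request:
{"name": "send_rows", "arguments": {"moves": [[0, 0, -0.4, 0, 0, 0], [0, 0, -0.6, 0, 0, 0], [0.3, -0.3, -0.8, 0, 0, 0], [0.5, -0.5, -0.8, 0, 0, 0], [0.7, -0.7, -0.8, 0, 0, 0], [0.9, -0.9, -0.8, 0, 0, 0], [1, -1, -0.8, 0, 0, 0], [1, -1, -0.8, 0, 0, 0], [1, -1, -0.8, 0, 0, 0]]}}

```text
time_s: 1.0
position: [0.3374, -0.3056, 0.3888]
tcp_rot: [[0.956, 0.293, -0.0], [0.293, -0.956, 0.001], [0.0, -0.001, -1.0]]
force: [-0.1, -0.6, 0.9]
opening: 0.999
grasp_force: 0.0
```

```bash
python3 - <<'E'
from h import *
B=frame(3.45); s=readout.read_state(); print(s['position'],s['joint_positions'])
go([.46,-.07,.29],np.c_[B[:,1],B[:,0],-B[:,2]])
E
```

```text
[ 0.33740766 -0.30555763  0.38879011] [-5.62900310e+01  5.52314146e+00  8.75474519e+01  1.60531024e-02
  8.69603582e+01  1.66791045e+01]
t 1.0 row [0.7448, -0.7571, 0.3957, -0.2951, 0.2043, -0.8285] mm 283.0 deg 81.3
```

Request:
{"name": "send_rows", "arguments": {"moves": [[0.745, -0.757, 0.3957, -0.2951, 0.2043, -0.8285], [0.745, -0.757, 0.3957, -0.2951, 0.2043, -0.8285], [0.745, -0.757, 0.3957, -0.2951, 0.2043, -0.8285], [0.745, -0.757, 0.3957, -0.2951, 0.2043, -0.8285], [0.745, -0.757, 0.3957, -0.2951, 0.2043, -0.8285], [0.745, -0.757, 0.3957, -0.2951, 0.2043, -0.8285], [0.745, -0.757, 0.3957, -0.2951, 0.2043, -0.8285], [0.745, -0.757, 0.3957, -0.2951, 0.2043, -0.8285], [0.745, -0.757, 0.3957, -0.2951, 0.2043, -0.8285], [0.745, -0.757, 0.3957, -0.2951, 0.2043, -0.8285], [0.745, -0.757, 0.3957, -0.2951, 0.2043, -0.8285], [0.745, -0.757, 0.3957, -0.2951, 0.2043, -0.8285]]}}

```text
time_s: 2.2
position: [0.4588, -0.0722, 0.2894]
tcp_rot: [[-0.052, 0.865, 0.499], [0.998, 0.06, -0.0], [-0.03, 0.498, -0.867]]
force: [-0.2, -0.6, 0.2]
opening: 0.999
grasp_force: 0.0
```

```bash
python3 - <<'E'
from h import *
s=readout.read_state(); print(s['position'],s['tcp_rot'],s['joint_positions'],s['qvel'].round(2))
p,X=cloud("wrist"); np.savez("pics/w1.npz",p=p,X=X); cv2.imwrite("pics/w1.png",p[:,:,::-1])
E
```

```text
[ 0.45881497 -0.0721676   0.28937362] [[-5.15130175e-02  8.65011962e-01  4.99099905e-01]
 [ 9.98227775e-01  5.95087956e-02 -1.08385452e-04]
 [-2.97945889e-02  4.98209805e-01 -8.66544444e-01]] [-35.62356753  -1.60020589 119.01658292  26.51976818  40.6069909
 -55.99677283] [ 0.87  0.18 -1.13 -0.82  0.03  2.03]
```

View pics/w1.png

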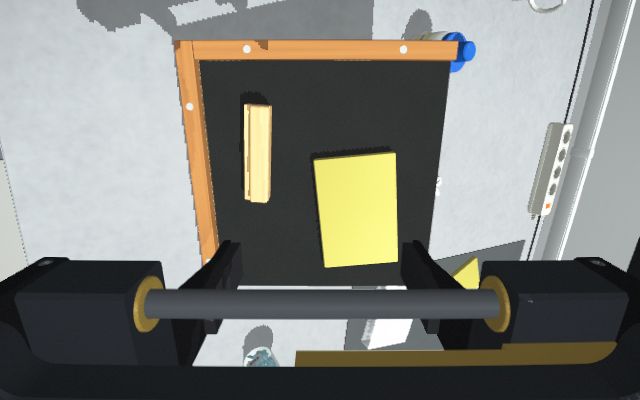

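The wrist view is clear: fence corner at about (199,60), offcut spanning (244–271, 103–203), and sample board corners at (314,158), (396,152), (398,263), (324,268). I'll fit them in the board frame.

```bash
cat >> h.py <<'E'
O=np.array([.4453,.0431,.0297]); YAW=3.45
def measure(p,X,box=(20,300,170,470)):
    """board and offcut rectangles, fence edges, in the setting-board frame"""
    B=frame(YAW); L=(X-O)@B; h=cv2.cvtColor(p,cv2.COLOR_RGB2HSV).astype(int); H,S,V=h[...,0],h[...,1],h[...,2]
    x,y,z=np.moveaxis(L,-1,0); inn=np.zeros(H.shape,bool); inn[box[0]:box[1],box[2]:box[3]]=1
    inn&=(x>-.04)&(x<.32)&(y>-.32)&(y<.04)
    f=L[inn&(V<60)&(x>.02)&(y<-.02)&(abs(z)<.012)]; A=np.c_[f[:,:2],np.ones(len(f))]
    print("face z=",np.linalg.lstsq(A,f[:,2],rcond=None)[0].round(4),len(f))
    for n,m in (("board",inn&(H>21)&(H<33)&(S>90)&(x>0.005)&(y<-.002)&(z>.006)&(z<.02)),("offcut_top",inn&(z>.022)&(z<.035)&(x>.01)&(y<-.01)),("offcut_all",inn&(z>.008)&(z<.035)&(H<=24)&(x>.01)&(x<.11)&(y<-.01))):
        P=L[m]
        if len(P)<30: continue
        r=cv2.minAreaRect((P[:,:2]*1000).astype(np.float32)); print(n,len(P),np.round(r[0],1),np.round(r[1],1),round(r[2],2),"z",np.median(P[:,2]).round(4))
    w=inn&(H<20)&(z>.010)&(z<.022)&(S>100)
    a=w&(x<.01)&(y<-.02); e=np.array([(t,np.nanmax(x[a&(abs(y-t)<.006)])) for t in np.arange(-.28,-.02,.02) if (a&(abs(y-t)<.006)).any()])
    print("low fence x=",np.polyfit(*e.T,1).round(4))
    a=w&(y>-.01)&(x>.02); e=np.array([(t,np.nanmin(y[a&(abs(x-t)<.006)])) for t in np.arange(.03,.28,.02) if (a&(abs(x-t)<.006)).any()])
    print("left fence y=",np.polyfit(*e.T,1).round(4)); return L
E
python3 - <<'E'
from h import *
z=np.load("pics/w1.npz"); L=measure(z['p'],z['X'])
for uv in [(200,60),(445,59),(208,160),(244,104),(271,104),(269,203),(246,202),(314,158),(396,152),(398,263),(324,268)]: print(uv,L[uv[1],uv[0]].round(4))
print(L[150,230:290].round(3).tolist()[::3])
E
```

```text
face z= [0.0022 0.0337 0.005 ] 28719
board 8534 [ 139.9 -151.6] [178.2 216.6] 5.33 z 0.0115
offcut_top 1855 [  57.9 -103.5] [115.2  29. ] 86.3 z 0.0285
offcut_all 786 [  57.1 -103.1] [115.8  30.6] 86.1 z 0.0208
low fence x= [ 0.043  -0.0018]
left fence y= [-0.0017  0.0023]
(200, 60) [-0.0041  0.0033  0.0049]
(445, 59) [0.2713 0.0023 0.0205]
(208, 160) [-0.0074 -0.1129  0.0022]
(244, 104) [ 0.0469 -0.0454  0.0211]
(271, 104) [ 0.0751 -0.0458  0.0032]
(269, 203) [ 6.620e-02 -1.703e-01  1.000e-04]
(246, 202) [ 0.036  -0.1692 -0.0007]
(314, 158) [ 0.1257 -0.1109  0.0017]
(396, 152) [ 0.2277 -0.1034  0.0024]
(398, 263) [ 0.242  -0.2594 -0.0022]
(324, 268) [ 0.1384 -0.2684 -0.0049]
[[0.021, -0.101, 0.001], [0.025, -0.101, 0.002], [0.029, -0.101, 0.003], [0.032, -0.101, 0.001], [0.036, -0.101, 0.001], [0.044, -0.098, 0.021], [0.048, -0.098, 0.019], [0.053, -0.097, 0.029], [0.057, -0.097, 0.029], [0.061, -0.096, 0.031], [0.064, -0.097, 0.03], [0.067, -0.097, 0.029], [0.071, -0.097, 0.028], [0.073, -0.098, 0.018], [0.074, -0.101, 0.002], [0.077, -0.101, 0.002], [0.081, -0.101, 0.002], [0.085, -0.101, 0.001], [0.088, -0.101, 0.001], [0.092, -0.101, 0.001]]
```

```bash
python3 - <<'E'
from h import *
p,X=cloud("wrist"); measure(p,X)
p,X=cloud("top"); 
B=frame(YAW); G=frame(YAW-3.8); R=np.c_[G[:,1],G[:,0],-G[:,2]]
for z in (.07,.006): go(O+B@[.0585,-.1035,z],R)
E
```

```text
face z= [0.0022 0.0336 0.005 ] 28707
board 8536 [ 138.4 -179.5] [187.6 160.6] 4.77 z 0.0115
offcut_top 1888 [  58.1 -103.5] [115.   28.6] 86.38 z 0.0285
offcut_all 775 [  57.1 -103. ] [115.7  30.6] 86.17 z 0.0212
low fence x= [ 0.0056 -0.0058]
left fence y= [-0.0022  0.0023]
t 2.35 row [0.0806, -0.307, 0.5929, -0.0001, 0.0002, 0.0426] mm 168.0 deg 3.8
t 2.35 row [0.0807, -0.307, 0.8489, -0.0001, 0.0002, 0.0426] mm 227.0 deg 3.8
```

Request:
{"name": "send_rows", "arguments": {"moves": [[0.04, -0.15, 0.2, 0, 0, 0.02], [0.08, -0.307, 0.4, 0, 0, 0.043], [0.08, -0.307, 0.59, 0, 0, 0.043], [0.08, -0.307, 0.59, 0, 0, 0.043], [0.08, -0.307, 0.59, 0, 0, 0.043], [0.08, -0.307, 0.59, 0, 0, 0.043]], "grip": 0.75}}

```text
time_s: 2.95
position: [0.4667, -0.0572, 0.1223]
tcp_rot: [[0.006, 0.866, 0.5], [1.0, -0.006, -0.001], [0.002, 0.5, -0.866]]
force: [-0.0, -0.1, 0.7]
opening: 0.757
grasp_force: 0.0
```

```bash
python3 - <<'E'
from h import *
s=readout.read_state(); print(s['joint_positions'])
B=frame(YAW); G=frame(YAW-3.8); R=np.c_[G[:,1],G[:,0],-G[:,2]]
p,X=cloud("wrist"); cv2.imwrite("pics/w2.png",p[:,:,::-1])
for z in (.03,.006): go(O+B@[.0585,-.1035,z],R)
E
```

```text
[ -32.17450561   22.59322901  133.07581599   96.19253636   15.47891995
 -124.64800963]
t 3.0 row [0.002, 0.0088, 0.153, -0.0033, 0.0003, -0.0009] mm 38.0 deg 0.3
t 3.0 row [0.0021, 0.0093, 0.249, -0.0033, 0.0003, -0.0009] mm 62.0 deg 0.3
```

View pics/w2.png

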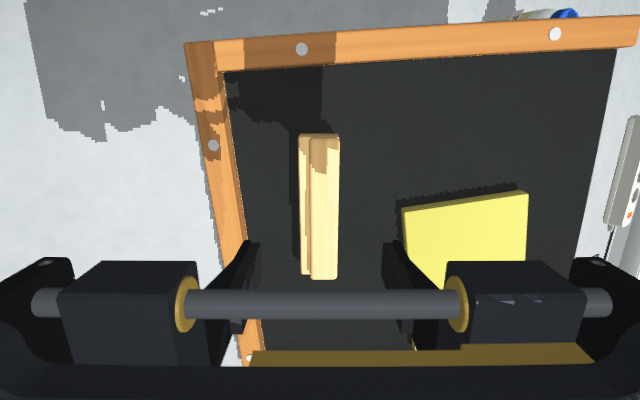

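The picture shows the offcut (u 299–340) centred between the fingers (u 255–390). Descending.

Request:
{"name": "send_rows", "arguments": {"moves": [[0.002, 0.009, 0.06, 0, 0, 0], [0.002, 0.009, 0.12, 0, 0, 0], [0.002, 0.009, 0.17, 0, 0, 0], [0.002, 0.009, 0.21, 0, 0, 0], [0.002, 0.009, 0.24, 0, 0, 0], [0.002, 0.009, 0.249, 0, 0, 0], [0.002, 0.009, 0.249, 0, 0, 0]]}}

```text
time_s: 3.7
position: [0.4996, -0.0563, 0.0706]
tcp_rot: [[0.005, 0.866, 0.501], [1.0, -0.006, 0.0], [0.003, 0.501, -0.866]]
force: [-0.7, 0.1, -0.5]
opening: 0.746
grasp_force: 0.0
```

```bash
python3 - <<'E'
from h import *
s=readout.read_state(); print(s['joint_positions'],(frame(YAW).T@(s['position']-O)).round(4))
B=frame(YAW); G=frame(YAW-3.8); R=np.c_[G[:,1],G[:,0],-G[:,2]]
go(O+B@[.0585,-.1035,.006],R)
E
```

```text
[ -28.92957958   32.65454233  131.08504311  126.31137589   17.50573005
 -152.83551903] [ 0.0614 -0.1033  0.0083]
t 3.7 row [-0.0016, -0.0114, 0.0092, 0.0005, -0.0002, -0.0] mm 4.0 deg 0.0
```

Request:
{"name": "send_rows", "arguments": {"moves": [[0, -0.01, 0.012, 0, 0, 0], [0, -0.01, 0.012, 0, 0, 0], [0, -0.01, 0.012, 0, 0, 0]]}}

```text
time_s: 4.0
position: [0.4984, -0.0564, 0.0671]
tcp_rot: [[0.006, 0.866, 0.501], [1.0, -0.006, -0.0], [0.003, 0.501, -0.866]]
force: [0.2, -0.1, -0.0]
opening: 0.752
grasp_force: 0.0
```

Request:
{"name": "send_rows", "arguments": {"moves": [[0, 0, 0, 0, 0, 0], [0, 0, 0, 0, 0, 0], [0, 0, 0, 0, 0, 0], [0, 0, 0, 0, 0, 0], [0, 0, 0, 0, 0, 0], [0, 0, 0, 0, 0, 0]], "grip": 0.0}}

```text
time_s: 4.6
position: [0.4983, -0.0564, 0.0666]
tcp_rot: [[0.006, 0.866, 0.5], [1.0, -0.007, -0.0], [0.003, 0.5, -0.866]]
force: [0.1, 0.2, -0.5]
opening: 0.286
grasp_force: 0.0
```

Request:
{"name": "send_rows", "arguments": {"moves": [[0, 0, 0, 0, 0, 0], [0, 0, 0, 0, 0, 0], [0, 0, 0, 0, 0, 0]]}}

```text
time_s: 4.9
position: [0.4983, -0.0564, 0.0666]
tcp_rot: [[0.006, 0.866, 0.5], [1.0, -0.007, -0.0], [0.003, 0.5, -0.866]]
force: [0.6, 0.4, 0.0]
opening: 0.041
grasp_force: 0.0
```

```bash
python3 - <<'E'
from h import *
s=readout.read_state(); print(s['opening'],s['grasp_force'])
p,X=cloud("wrist"); cv2.imwrite("pics/w3.png",p[:,:,::-1])
E
```

```text
0.040599779724962315 0.0
```

View pics/w3.png

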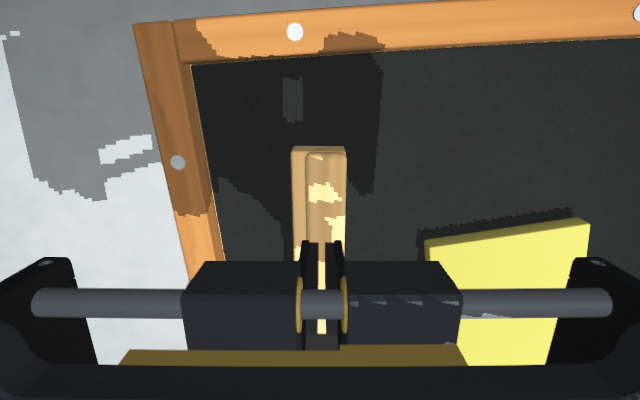

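```bash
python3 - <<'E'
from h import *
s=readout.read_state(); p,X=cloud("wrist"); T=(X-s['position'])@s['tcp_rot']*1000; L=(X-O)@frame(YAW)*1000
for u,v in [(325,165),(325,200),(325,230),(323,255),(322,280),(322,310),(298,200),(298,230),(308,246),(308,255),(308,270),(337,246),(335,260),(335,280),(260,200),(400,200),(325,120)]: print((u,v),"tool",T[v,u].round(1),"B",L[v,u].round(1),p[v,u])
z=np.load("pics/top0.npz");_,X0=cloud("top",z['p'],z['d']); L0=(X0-O)@frame(YAW)*1000
for u,v in [(320,232),(310,232),(330,232),(300,215),(350,230),(340,200),(297,230),(296,240),(340,248)]: print((u,v),L0[v,u].round(1))
E
```

```text
(325, 165) tool [ 50.7   2.3 -25.2] B [ 64.  -52.8  30.6] [188 154 105]
(325, 200) tool [ 31.9   2.3 -25.6] B [ 62.8 -71.5  31. ] [254 242 176]
(325, 230) tool [ 13.8   2.4 -23.4] B [ 61.6 -89.6  28.8] [192 159 108]
(323, 255) tool [ -1.4   1.3 -23.6] B [  59.5 -104.7   29. ] [169 140  95]
(322, 280) tool [-18.3   0.8 -22.4] B [  57.8 -121.5   27.8] [254 243 177]
(322, 310) tool [  30.2    0.4 -119.1] B [ 60.8 -73.  124.5] [86 92 97]
(298, 200) tool [ 29.  -12.7 -15.8] B [ 47.5 -73.5  21.3] [213 175 119]
(298, 230) tool [ 10.5 -13.2 -15.2] B [ 45.9 -91.9  20.6] [214 174 119]
(308, 246) tool [ 11.7  -6.4 -39.6] B [ 52.7 -91.1  45. ] [16 18 19]
(308, 255) tool [ 11.   -6.1 -48.4] B [ 52.9 -91.8  53.8] [20 21 23]
(308, 270) tool [ 10.   -5.7 -61.4] B [ 53.3 -92.8  66.8] [27 28 28]
(337, 246) tool [ 11.3   8.4 -38.7] B [ 67.4 -92.5  44.2] [16 19 18]
(335, 260) tool [ 11.3   6.7 -54.1] B [ 65.8 -92.4  59.6] [15 18 20]
(335, 280) tool [nan nan nan] B [nan nan nan] [23 23 26]
(260, 200) tool [ 23.2 -37.8   3. ] B [ 22.1 -77.6   2.4] [33 36 33]
(400, 200) tool [23.3 49.3  2.2] B [109.1 -83.2   3.2] [52 56 54]
(325, 120) tool [71.8  2.6  1. ] B [ 65.7 -31.8   4.5] [35 34 34]
(320, 232) [  62.2 -108.2   23. ]
(310, 232) [ 63.9 -72.4  23. ]
(330, 232) [  59.  -143.9   20.3]
(300, 215) [122.9 -39.5   1.8]
(350, 230) [  49.8 -216.5   -7.7]
(340, 200) [ 177.6 -184.9   10.9]
(297, 230) [ 63.9 -24.4   1.6]
(296, 240) [ 20.8 -17.2  -4. ]
(340, 248) [ -13.7 -177.1    8.4]
```

The depth shows the visible finger ends stopping about 37 mm short of the reported TCP, and the fingers closed over the top of the offcut without touching it. I'll reopen and descend further in small steps, watching the force.

Request:
{"name": "send_rows", "arguments": {"moves": [[0, 0, 0, 0, 0, 0], [0, 0, 0, 0, 0, 0], [0, 0, 0, 0, 0, 0], [0, 0, 0, 0, 0, 0], [0, 0, 0, 0, 0, 0], [0, 0, 0, 0, 0, 0], [0, 0, 0, 0, 0, 0], [0, 0, 0, 0, 0, 0], [0, 0, 0, 0, 0, 0], [0, 0, 0, 0, 0, 0]], "grip": 0.7}}

```text
time_s: 6.0
position: [0.4984, -0.0564, 0.0666]
tcp_rot: [[0.006, 0.866, 0.5], [1.0, -0.006, -0.0], [0.003, 0.5, -0.866]]
force: [-0.0, 0.3, 0.3]
opening: 0.693
grasp_force: 0.0
```

Request:
{"name": "send_rows", "arguments": {"moves": [[0, 0, 0.015, 0, 0, 0], [0, 0, 0.03, 0, 0, 0], [0, 0, 0.04, 0, 0, 0], [0, 0, 0.04, 0, 0, 0]]}}

```text
time_s: 6.4
position: [0.5035, -0.0564, 0.0575]
tcp_rot: [[0.006, 0.866, 0.5], [1.0, -0.007, 0.0], [0.003, 0.5, -0.866]]
force: [-0.1, 0.5, 0.4]
opening: 0.697
grasp_force: 0.0
```

```bash
python3 - <<'E'
from h import *
s=readout.read_state(); print(s['opening'],s['force'],s['joint_positions'])
p,X=cloud("scene"); h=p[150:280,240:400]; cv2.imwrite("pics/s1.png",cv2.resize(p[90:290,230:470,::-1],None,fx=3,fy=3,interpolation=cv2.INTER_CUBIC))
E
```

```text
0.6967369204941829 [-0.06932799  0.46423726  0.37232074] [ -28.56877869   34.97319007  130.92247888  131.90710224   18.72933654
 -158.32686068]
```

View pics/s1.png

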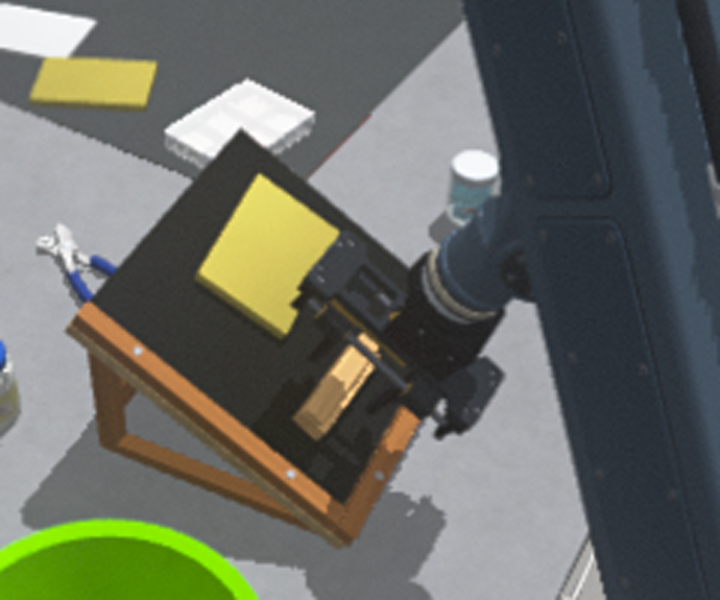

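No contact force with the reported TCP 5 mm below the face, so the offset is real. Joint 6 is close to its limit, so I'll raise and turn the tool half a turn, which gives the same grasp.

Request:
{"name": "send_rows", "arguments": {"moves": [[0, 0, -0.12, 0, 0, 0], [0, 0, -0.25, 0, 0, 0], [0, 0, -0.25, 0, 0, 0.09], [0, 0, -0.25, 0, 0, 0.18], [0, 0, -0.25, 0, 0, 0.27], [0, 0, -0.25, 0, 0, 0.36], [0, 0, -0.25, 0, 0, 0.45], [0, 0, -0.25, 0, 0, 0.54], [0, 0, -0.25, 0, 0, 0.63], [0, 0, -0.25, 0, 0, 0.72], [0, 0, -0.25, 0, 0, 0.81], [0, 0, -0.25, 0, 0, 0.9]]}}

```text
time_s: 7.65
position: [0.4719, -0.0563, 0.1121]
tcp_rot: [[0.857, 0.125, 0.5], [0.144, -0.99, -0.0], [0.495, 0.072, -0.866]]
force: [-0.1, -0.9, 0.6]
opening: 0.698
grasp_force: 0.0
```

Request:
{"name": "send_rows", "arguments": {"moves": [[0, 0, 0, 0, 0, 0.1], [0, 0, 0, 0, 0, 0.2], [0, 0, 0, 0, 0, 0.3], [0, 0, 0, 0, 0, 0.4], [0, 0, 0, 0, 0, 0.5], [0, 0, 0, 0, 0, 0.6], [0, 0, 0, 0, 0, 0.7], [0, 0, 0, 0, 0, 0.8], [0, 0, 0, 0, 0, 0.9], [0, 0, 0, 0, 0, 1], [0, 0, 0, 0, 0, 1], [0, 0, 0, 0, 0, 1]]}}

```text
time_s: 8.85
position: [0.472, -0.0563, 0.1121]
tcp_rot: [[0.13, -0.856, 0.5], [-0.989, -0.15, -0.0], [0.075, -0.494, -0.866]]
force: [0.5, 0.0, -0.2]
opening: 0.699
grasp_force: 0.0
```

```bash
python3 - <<'E'
from h import *
s=readout.read_state(); print(s['joint_positions'],s['tcp_rot'].round(3).tolist())
p,X=cloud("wrist"); T=(X-s['position'])@s['tcp_rot']*1000
# finger pixels: near the TCP axis, dark, far above the face
m=(abs(T[...,0])<16)&(T[...,2]<-20)&(T[...,2]>-75)&(abs(T[...,1])<60)&(T[...,2]>-75)
print("finger z max",np.percentile(T[m][:,2],[90,99,100]),"x",np.percentile(T[m][:,0],[1,99]),"y",np.percentile(T[m][:,1],[0,100]))
B=frame(YAW); G=frame(YAW-3.8); R=np.c_[-G[:,1],-G[:,0],-G[:,2]]
for z in (.02,-.028): go(O+B@[.0585,-.1035,z],R)
E
```

```text
[-31.51657062  24.66003628 133.00801517 104.02768523  15.62178773
  38.84848691] [[0.13, -0.856, 0.5], [-0.989, -0.15, -0.0], [0.075, -0.494, -0.866]]
finger z max [-36.55167964 -31.31365274 -30.04867874] x [-8.68347115 11.50413466] y [-44.22505003  42.86029557]
t 8.9 row [0.0017, -0.001, 0.1521, 0.0, -0.0001, 0.1007] mm 38.0 deg 9.1
t 8.9 row [0.0016, -0.001, 0.3441, 0.0, -0.0001, 0.1007] mm 86.0 deg 9.1
```

Request:
{"name": "send_rows", "arguments": {"moves": [[0.0016, -0.001, 0.06, 0, 0, 0.05], [0.0016, -0.001, 0.12, 0, 0, 0.1], [0.0016, -0.001, 0.17, 0, 0, 0.1], [0.0016, -0.001, 0.22, 0, 0, 0.1], [0.0016, -0.001, 0.26, 0, 0, 0.1], [0.0016, -0.001, 0.28, 0, 0, 0.1], [0.0016, -0.001, 0.28, 0, 0, 0.1]]}}

```text
time_s: 9.6
position: [0.5074, -0.0567, 0.0511]
tcp_rot: [[-0.005, -0.866, 0.499], [-1.0, 0.006, 0.0], [-0.003, -0.499, -0.866]]
force: [0.6, -0.4, -0.2]
opening: 0.699
grasp_force: 0.0
```

Request:
{"name": "send_rows", "arguments": {"moves": [[0, 0, 0.01, 0, 0, 0], [0, 0, 0.02, 0, 0, 0], [0, 0, 0.03, 0, 0, 0], [0, 0, 0.04, 0, 0, 0], [0, 0, 0.05, 0, 0, 0], [0, 0, 0.05, 0, 0, 0]]}}

```text
time_s: 10.2
position: [0.5138, -0.0568, 0.0406]
tcp_rot: [[-0.006, -0.866, 0.5], [-1.0, 0.007, -0.0], [-0.003, -0.5, -0.866]]
force: [-0.8, 0.6, 0.4]
opening: 0.7
grasp_force: 0.0
```

```bash
python3 - <<'E'
from h import *
s=readout.read_state(); print(s['joint_positions'],(frame(YAW).T@(s['position']-O)).round(4))
B=frame(YAW); G=frame(YAW-3.8); R=np.c_[-G[:,1],-G[:,0],-G[:,2]]
go(O+B@[.0585,-.1035,-.028],R)
E
```

```text
[-27.77999271  37.87559603 129.89306717 136.9059365   19.93052486
  17.18823885] [ 0.0586 -0.1036 -0.0248]
t 10.2 row [-0.0005, 0.0004, 0.0127, 0.0, -0.0001, -0.0003] mm 3.0 deg 0.0
```

Well placed, with no contact yet. Close.

Request:
{"name": "send_rows", "arguments": {"moves": [[0, 0, 0, 0, 0, 0], [0, 0, 0, 0, 0, 0], [0, 0, 0, 0, 0, 0], [0, 0, 0, 0, 0, 0], [0, 0, 0, 0, 0, 0], [0, 0, 0, 0, 0, 0], [0, 0, 0, 0, 0, 0], [0, 0, 0, 0, 0, 0]], "grip": 0.0}}

```text
time_s: 11.0
position: [0.5135, -0.0568, 0.0408]
tcp_rot: [[-0.006, -0.866, 0.5], [-1.0, 0.007, -0.0], [-0.003, -0.5, -0.866]]
force: [-1.0, -0.8, 0.9]
opening: 0.34
grasp_force: 30.0
```

```bash
python3 - <<'E'
from h import *
s=readout.read_state(); print(s['opening'],s['grasp_force'])
go(s['position']+[0,0,.15],s['tcp_rot']); go(np.array([.47,.2,.35]),s['tcp_rot']);
E
```

```text
0.34000198737449266 30.000335820950568
t 11.0 row [-0.0019, -0.2999, -0.5197, 0.0, 0.0, 0.0] mm 150.0 deg 0.0
t 11.0 row [-1.0299, -0.4608, -1.1585, 0.0, 0.0, 0.0] mm 404.0 deg 0.0
```

Request:
{"name": "send_rows", "arguments": {"moves": [[0, 0, -0.06, 0, 0, 0], [0, 0, -0.16, 0, 0, 0], [0, 0, -0.32, 0, 0, 0], [0, 0, -0.48, 0, 0, 0], [0, -0.1, -0.64, 0, 0, 0], [0, -0.25, -0.8, 0, 0, 0], [0, -0.4, -0.9, 0, 0, 0], [0, -0.4, -0.95, 0, 0, 0]]}}

```text
time_s: 11.8
position: [0.4836, -0.0416, 0.1886]
tcp_rot: [[0.017, -0.856, 0.517], [-0.999, 0.002, 0.036], [-0.032, -0.517, -0.855]]
force: [0.3, 0.4, -0.3]
opening: 0.339
grasp_force: 30.0
```

```bash
python3 - <<'E'
from h import *
s=readout.read_state(); print(s['opening'],s['grasp_force'],s['joint_positions'])
R=np.array([[0,-1,0],[-1,0,0],[0,0,-1.]])
go(np.array([.49,.13,.30]),R);go(np.array([.49,.324,.30]),R)
E
```

```text
0.33897972499908113 29.99901769682765 [-30.47526643  12.55382994 127.1017661   52.11188149  21.80296986
 103.05308838]
t 11.8 row [-0.6995, -0.2514, -0.3433, -0.346, 0.0226, 0.0053] mm 205.0 deg 31.2
t 11.8 row [-1.475, -0.2503, -0.3154, -0.346, 0.0226, 0.0053] mm 382.0 deg 31.2
```

Request:
{"name": "send_rows", "arguments": {"moves": [[0, -0.2, -0.3, 0, 0, 0], [0, -0.25, -0.34, -0.1, 0, 0], [-0.2, -0.25, -0.34, -0.2, 0.02, 0], [-0.4, -0.25, -0.34, -0.3, 0.02, 0], [-0.6, -0.25, -0.34, -0.346, 0.02, 0], [-0.8, -0.25, -0.34, -0.346, 0.02, 0], [-0.95, -0.25, -0.34, -0.346, 0.02, 0], [-1, -0.25, -0.34, -0.346, 0.02, 0], [-1, -0.25, -0.34, -0.346, 0.02, 0], [-1, -0.25, -0.34, -0.346, 0.02, 0]]}}

```text
time_s: 12.8
position: [0.4602, 0.0469, 0.2857]
tcp_rot: [[0.075, -0.997, 0.016], [-0.995, -0.074, 0.065], [-0.063, -0.021, -0.998]]
force: [-0.1, 0.3, -0.5]
opening: 0.344
grasp_force: 30.0
```

```bash
python3 - <<'E'
from h import *
s=readout.read_state(); print(s['opening'],s['grasp_force'],s['joint_positions'])
R=np.array([[0,-1,0],[-1,0,0],[0,0,-1.]])
go(np.array([.49,.324,.25]),R);go(np.array([.49,.324,.1]),R)
p,X=cloud("top"); 
g=X[195:270,165:255]; h=cv2.cvtColor(p,cv2.COLOR_RGB2HSV)[195:270,165:255]
m=(h[...,0]>45)&(h[...,0]<75)&(h[...,1]>150)&(g[...,2]>.125); q=g[m]; print("rim",len(q),q.min(0),q.max(0))
E
```

```text
0.3435358045955198 29.99979796819389 [-10.94249525  10.37833703  98.00841939   4.0317618   71.4408412
 163.52253462]
t 12.8 row [-1.0852, -0.1975, 0.2163, -0.0119, 0.0408, 0.0473] mm 281.0 deg 5.7
t 12.8 row [-1.0472, -0.1848, 0.815, -0.0119, 0.0408, 0.0473] mm 335.0 deg 5.7
rim 1 [0.37111682 0.36023493 0.13520088] [0.37111682 0.36023493 0.13520088]
```

Joint 6 is at its limit, so I'll yaw the tool the other way while moving to the bowl.

Request:
{"name": "send_rows", "arguments": {"moves": [[0, 0, 0, 0, 0, -0.09], [-0.1, -0.05, 0, 0, 0, -0.18], [-0.25, -0.1, 0, 0, 0, -0.27], [-0.4, -0.15, 0, 0, 0, -0.36], [-0.55, -0.2, 0, 0, 0, -0.45], [-0.7, -0.2, 0.1, 0, 0, -0.54], [-0.85, -0.2, 0.2, 0, 0, -0.63], [-1, -0.2, 0.2, 0, 0, -0.72], [-1, -0.2, 0.2, 0, 0, -0.81], [-1, -0.2, 0.2, 0, 0, -0.9], [-1, -0.2, 0.2, 0, 0, -0.9]]}}

```text
time_s: 13.95
position: [0.493, 0.3026, 0.2531]
tcp_rot: [[0.997, -0.081, 0.017], [-0.082, -0.995, 0.064], [0.012, -0.066, -0.998]]
force: [-1.0, 0.2, -0.7]
opening: 0.344
grasp_force: 30.0
```

```bash
python3 - <<'E'
from h import *
s=readout.read_state(); print(s['opening'],s['grasp_force'],s['joint_positions'])
go(np.array([.49,.324,.25]),s['tcp_rot']);go(np.array([.49,.324,.1]),s['tcp_rot'])
p,X=cloud("scene"); h=cv2.cvtColor(p,cv2.COLOR_RGB2HSV)
m=(h[...,0]>45)&(h[...,0]<75)&(h[...,1]>150)&(X[...,0]<.8)&(X[...,2]>.127); q=X[m]; print("rim",len(q),q.min(0),q.max(0))
E
```

```text
0.34380878115376784 29.998026047833264 [ 18.59005481  21.59249444  86.9705331    3.40091078  69.35417932
 112.13724214]
t 13.95 row [-0.0192, -0.0834, 0.0175, 0.0, 0.0, 0.0] mm 22.0 deg 0.0
t 13.95 row [-0.0264, -0.044, 0.6162, 0.0, 0.0, 0.0] mm 155.0 deg 0.0
rim 87 [0.36314167 0.20827379 0.13054959] [0.61804874 0.45069121 0.37132682]
```

Request:
{"name": "send_rows", "arguments": {"moves": [[-0.02, -0.06, 0.15, 0, 0, 0], [-0.025, -0.06, 0.3, 0, 0, 0], [-0.025, -0.06, 0.45, 0, 0, 0], [-0.025, -0.05, 0.6, 0, 0, 0], [-0.025, -0.05, 0.66, 0, 0, 0], [-0.025, -0.05, 0.66, 0, 0, 0]]}}

```text
time_s: 14.6
position: [0.4894, 0.3248, 0.0867]
tcp_rot: [[0.996, -0.085, 0.012], [-0.086, -0.994, 0.062], [0.007, -0.063, -0.998]]
force: [-0.5, -0.0, -0.2]
opening: 0.343
grasp_force: 30.0
```

Request:
{"name": "send_rows", "arguments": {"moves": [[0, 0, 0, 0, 0, 0], [0, 0, 0, 0, 0, 0], [0, 0, 0, 0, 0, 0], [0, 0, 0, 0, 0, 0], [0, 0, 0, 0, 0, 0]], "grip": 0.7}}

```text
time_s: 15.1
position: [0.4917, 0.3264, 0.0901]
tcp_rot: [[0.997, -0.081, 0.019], [-0.082, -0.995, 0.065], [0.014, -0.066, -0.998]]
force: [-0.4, 0.6, 0.2]
opening: 0.674
grasp_force: 0.0
```

Request:
{"name": "send_rows", "arguments": {"moves": [[0, 0, -0.15, 0, 0, 0], [0, 0, -0.35, 0, 0, 0], [0, 0, -0.55, 0, 0, 0], [0, 0, -0.75, 0, 0, 0], [0, 0, -0.75, 0, 0, 0]]}}

```text
time_s: 15.6
position: [0.4927, 0.3159, 0.2851]
tcp_rot: [[0.996, -0.08, 0.034], [-0.082, -0.994, 0.07], [0.028, -0.073, -0.997]]
force: [0.6, 0.2, 0.3]
opening: 0.702
grasp_force: 0.0
```

```bash
python3 - <<'E'
from h import *
s=readout.read_state(); print(s['opening'],s['joint_positions'])
p,X=cloud("scene"); cv2.imwrite("pics/s2.png",cv2.resize(p[100:400,180:440,::-1],None,fx=2,fy=2))
B=frame(YAW); R=np.c_[B[:,0],-B[:,1],-B[:,2]]   # fingers spread along the lower fence
go(O+B@[.235,-.18,.10],R)
E
```

```text
0.7020182367141308 [ 19.89827912  19.93350946  84.34116291   3.28070018  72.52577625
 113.65899045]
t 15.65 row [0.608, 1.714, 0.0623, -0.0388, 0.3165, -0.0996] mm 455.0 deg 30.1
```

View pics/s2.png

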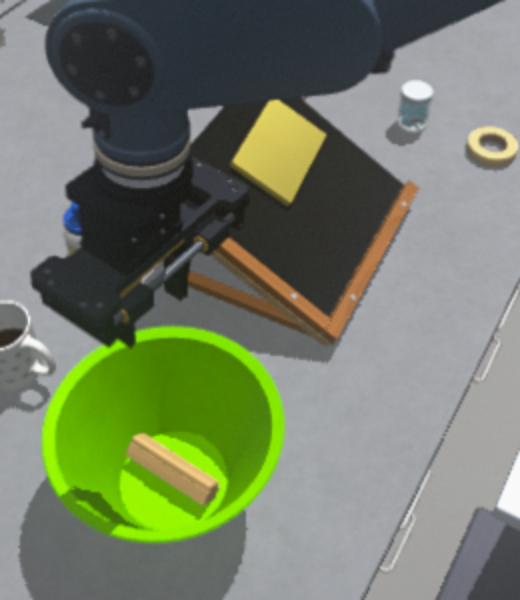

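The picture shows the offcut lying in the bowl at about (172,467), with the bystanders untouched. Next I'll move above the slope for the push.

Request:
{"name": "send_rows", "arguments": {"moves": [[0.05, 0.15, -0.1, 0, 0, 0], [0.1, 0.3, -0.2, 0, 0, 0], [0.2, 0.5, -0.2, 0, 0.05, 0], [0.3, 0.7, -0.2, 0, 0.1, 0], [0.4, 0.9, -0.2, 0, 0.15, 0], [0.45, 1, -0.2, 0, 0.2, 0], [0.45, 1, -0.2, 0, 0.2, 0], [0.45, 1, -0.2, 0, 0.2, 0]], "grip": 1.0}}

```text
time_s: 16.45
position: [0.5777, 0.0524, 0.3094]
tcp_rot: [[0.943, -0.084, 0.321], [-0.101, -0.994, 0.036], [0.316, -0.066, -0.946]]
force: [0.0, 0.0, 0.6]
opening: 1.001
grasp_force: 0.0
```

```bash
python3 - <<'E'
from h import *
s=readout.read_state(); print(s['joint_positions'])
B=frame(YAW); R=np.c_[B[:,0],-B[:,1],-B[:,2]]
go(O+B@[.265,-.18,.06],R)
E
```

```text
[-8.71356075 11.4786652  95.4585163   5.91066607 54.98871143 84.09756289]
t 16.45 row [0.243, 0.6866, 0.4135, -0.0204, 0.1259, -0.1044] mm 209.0 deg 14.8
```

Request:
{"name": "send_rows", "arguments": {"moves": [[0.08, 0.18, 0, -0.01, 0.06, -0.05], [0.16, 0.36, 0.1, -0.02, 0.126, -0.1], [0.243, 0.54, 0.2, -0.02, 0.126, -0.104], [0.243, 0.687, 0.3, -0.02, 0.126, -0.104], [0.243, 0.687, 0.413, -0.02, 0.126, -0.104], [0.243, 0.687, 0.413, -0.02, 0.126, -0.104], [0.243, 0.687, 0.413, -0.02, 0.126, -0.104]]}}

```text
time_s: 17.15
position: [0.6555, -0.1179, 0.2205]
tcp_rot: [[0.863, 0.056, 0.501], [0.063, -0.998, 0.004], [0.5, 0.028, -0.865]]
force: [0.4, -0.0, 0.5]
opening: 1.003
grasp_force: 0.0
```

```bash
python3 - <<'E'
from h import *
s=readout.read_state(); print(s['joint_positions'],s['position'])
B=frame(YAW); R=np.c_[B[:,0],-B[:,1],-B[:,2]]
for z in (.01,-.029):go(O+B@[.267,-.18,z],R)
p,X=cloud("wrist"); cv2.imwrite("pics/w4.png",p[:,:,::-1]); L=(X-O)@B; h=cv2.cvtColor(p,cv2.COLOR_RGB2HSV).astype(int)
m=(h[...,0]>21)&(h[...,0]<33)&(h[...,1]>90)&(L[...,2]>.006)&(L[...,2]<.02)&(L[...,0]>.08)&(L[...,1]<-.06)&(L[...,0]<.27)
m=cv2.morphologyEx(m.astype(np.uint8),cv2.MORPH_OPEN,np.ones((5,5)))>0
r=cv2.minAreaRect((L[m][:,:2]*1000).astype(np.float32)); print(m.sum(),r,cv2.boxPoints(r).round(1).tolist(),np.median(L[m][:,2]))
E
```

```text
[-26.53003587  22.12221737 100.63075693  25.06302559  32.44666537
  41.4786084 ] [ 0.65550368 -0.11789571  0.22050551]
t 17.15 row [-0.0014, 0.0111, 0.2005, -0.0023, -0.0011, 0.0017] mm 50.0 deg 0.3
t 17.15 row [-0.0016, 0.0117, 0.3565, -0.0023, -0.0011, 0.0017] mm 89.0 deg 0.3
11262 ((181.75733947753906, -180.66455078125), (101.00665283203125, 149.7887725830078), 5.502087593078613) [[124.30000305175781, -111.0], [138.6999969482422, -260.1000061035156], [239.1999969482422, -250.39999389648438], [224.8000030517578, -101.30000305175781]] 0.011134642279882787
```

View pics/w4.png

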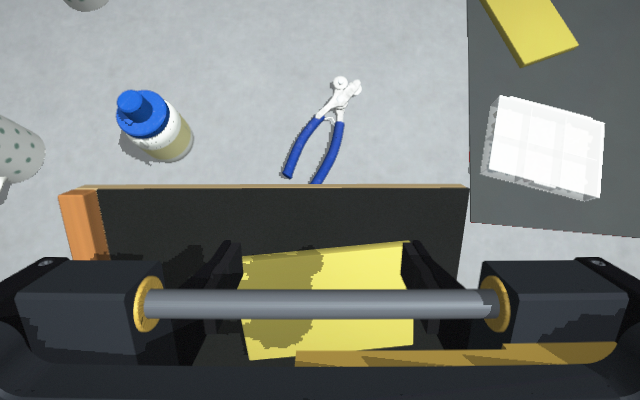

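The view shows the board's upper edge (v ≈ 243–255) between and below the fingers, with clear face above it up to v ≈ 190. Descending behind the upper edge.

Request:
{"name": "send_rows", "arguments": {"moves": [[-0.01, 0.011, 0.1, 0, 0, 0], [-0.015, 0.011, 0.2, 0, 0, 0], [-0.015, 0.011, 0.27, 0, 0, 0], [-0.015, 0.011, 0.31, 0, 0, 0], [-0.015, 0.011, 0.335, 0, 0, 0], [-0.015, 0.011, 0.35, 0, 0, 0], [-0.015, 0.011, 0.35, 0, 0, 0]]}}

```text
time_s: 17.9
position: [0.6972, -0.1225, 0.1452]
tcp_rot: [[0.862, 0.055, 0.505], [0.063, -0.998, 0.001], [0.504, 0.031, -0.863]]
force: [-1.4, -0.1, -0.2]
opening: 0.999
grasp_force: 0.0
```

```bash
python3 - <<'E'
from h import *
s=readout.read_state(); B=frame(YAW); print(s['joint_positions'],s['force'],((s['position']-O)@B).round(4))
R=np.c_[B[:,0],-B[:,1],-B[:,2]]
for x in (.20,.135,.109):go(O+B@[x,-.18,-.028],R)
E
```

```text
[-24.92072092  31.40388241  99.06360301  30.65573472  24.74132388
  36.2415092 ] [-1.35047994 -0.08948355 -0.15581814] [ 0.2654 -0.1819 -0.0259]
t 17.9 row [-0.2615, -0.0083, 0.0069, -0.0003, -0.0034, 0.0017] mm 65.0 deg 0.3
t 17.9 row [-0.5215, -0.009, 0.0055, -0.0003, -0.0034, 0.0017] mm 130.0 deg 0.3
t 17.9 row [-0.6255, -0.0093, 0.0049, -0.0003, -0.0034, 0.0017] mm 156.0 deg 0.3
```

Request:
{"name": "send_rows", "arguments": {"moves": [[-0.04, -0.009, 0.006, 0, 0, 0], [-0.08, -0.009, 0.006, 0, 0, 0], [-0.12, -0.009, 0.006, 0, 0, 0], [-0.16, -0.009, 0.006, 0, 0, 0], [-0.2, -0.009, 0.006, 0, 0, 0], [-0.24, -0.009, 0.006, 0, 0, 0], [-0.28, -0.009, 0.006, 0, 0, 0], [-0.32, -0.009, 0.006, 0, 0, 0], [-0.36, -0.009, 0.006, 0, 0, 0], [-0.4, -0.009, 0.006, 0, 0, 0], [-0.44, -0.009, 0.006, 0, 0, 0], [-0.46, -0.009, 0.006, 0, 0, 0]]}}

```text
time_s: 19.1
position: [0.5984, -0.1283, 0.0863]
tcp_rot: [[0.861, 0.053, 0.505], [0.062, -0.998, -0.0], [0.504, 0.032, -0.863]]
force: [1.4, 0.5, 1.2]
opening: 1.001
grasp_force: 0.6
```

```bash
cat >> h.py <<'E'
def board(cam):
    s=readout.read_state(); B=frame(YAW); print("TCP B",((s['position']-O)@B).round(4),"F B",(s['force']@B).round(1),"j",s['joint_positions'].round(0))
    p,X=cloud(cam); L=(X-O)@B; h=cv2.cvtColor(p,cv2.COLOR_RGB2HSV).astype(int)
    m=(h[...,0]>21)&(h[...,0]<33)&(h[...,1]>90)&(L[...,2]>.004)&(L[...,2]<.022)&(L[...,0]>-.02)&(L[...,1]<.02)&(L[...,0]<.27)&(L[...,1]>-.3)
    m=cv2.morphologyEx(m.astype(np.uint8),cv2.MORPH_OPEN,np.ones((3,3)))>0
    r=cv2.minAreaRect((L[m][:,:2]*1000).astype(np.float32)); print(cam,m.sum(),np.round(r[0],1),np.round(r[1],1),round(r[2],2),cv2.boxPoints(r).round(1).tolist())
    return p,L
E
python3 - <<'E'
from h import *
board("scene"); board("wrist")
E
```

```text
TCP B [ 0.1503 -0.1808 -0.0275] F B [1.8 0.4 0.3] j [-31.  33. 115.  69.  16. -10.]
scene 1003 [  89.7 -175.2] [101.6 152.9] 0.05 [[38.79999923706055, -98.80000305175781], [39.0, -251.6999969482422], [140.60000610351562, -251.60000610351562], [140.5, -98.69999694824219]]
TCP B [ 0.1494 -0.1805 -0.0276] F B [-0.4  0.3  0.4] j [-31.  33. 115.  69.  16. -10.]
wrist 10050 [ 113.5 -177. ] [ 57.7 145.3] 2.94 [[80.9000015258789, -105.9000015258789], [88.4000015258789, -251.10000610351562], [146.0, -248.10000610351562], [138.5, -102.9000015258789]]
```

The board is square against both fingers and has about 40 mm left to go. Pushing on, more slowly.

Request:
{"name": "send_rows", "arguments": {"moves": [[-0.02, 0, 0, 0, 0, 0], [-0.04, 0, 0, 0, 0, 0], [-0.06, 0, 0, 0, 0, 0], [-0.08, 0, 0, 0, 0, 0], [-0.1, 0, 0, 0, 0, 0], [-0.115, 0, 0, 0, 0, 0], [-0.13, 0, 0, 0, 0, 0], [-0.14, 0, 0, 0, 0, 0], [-0.15, 0, 0, 0, 0, 0], [-0.15, 0, 0, 0, 0, 0]]}}

```text
time_s: 20.2
position: [0.5661, -0.1304, 0.0666]
tcp_rot: [[0.862, 0.054, 0.504], [0.062, -0.998, 0.0], [0.503, 0.031, -0.864]]
force: [0.5, 0.3, 0.7]
opening: 0.999
grasp_force: 0.5
```

```bash
python3 - <<'E'
from h import *
board("scene"); p,L=board("top")
E
```

```text
TCP B [ 0.1124 -0.1806 -0.0284] F B [0.8 0.3 0.4] j [-34.  35. 119.  90.  16. -33.]
scene 960 [  52.  -175.2] [101.5 152.8] 0.25 [[0.8999999761581421, -99.0], [1.600000023841858, -251.8000030517578], [103.0999984741211, -251.39999389648438], [102.4000015258789, -98.5]]
TCP B [ 0.1123 -0.1805 -0.0285] F B [ 0.1 -0.3  0.2] j [-34.  35. 119.  90.  16. -33.]
top 47 [  42.5 -168.7] [ 63.6 138.4] 8.01 [[1.2999999523162842, -104.5999984741211], [20.600000381469727, -241.6999969482422], [83.5999984741211, -232.8000030517578], [64.30000305175781, -95.80000305175781]]
```

Request:
{"name": "send_rows", "arguments": {"moves": [[-0.004, 0, 0, 0, 0, 0], [-0.008, 0, 0, 0, 0, 0], [-0.012, 0, 0, 0, 0, 0], [-0.012, 0, 0, 0, 0, 0]]}}

```text
time_s: 20.7
position: [0.5632, -0.1303, 0.0647]
tcp_rot: [[0.862, 0.054, 0.503], [0.062, -0.998, 0.001], [0.502, 0.031, -0.864]]
force: [0.2, -0.7, 1.0]
opening: 0.998
grasp_force: 0.5
```

Request:
{"name": "send_rows", "arguments": {"moves": [[-0.004, 0, 0, 0, 0, 0], [-0.008, 0, 0, 0, 0, 0], [-0.008, 0, 0, 0, 0, 0]]}}

```text
time_s: 21.0
position: [0.5613, -0.1303, 0.0636]
tcp_rot: [[0.863, 0.054, 0.503], [0.062, -0.998, 0.001], [0.502, 0.03, -0.864]]
force: [0.2, -0.8, 0.6]
opening: 0.998
grasp_force: 0.3
```

Request:
{"name": "send_rows", "arguments": {"moves": [[-0.004, 0, 0, 0, 0, 0], [-0.008, 0, 0, 0, 0, 0], [-0.008, 0, 0, 0, 0, 0]]}}

```text
time_s: 21.3
position: [0.5596, -0.1305, 0.0627]
tcp_rot: [[0.862, 0.054, 0.503], [0.062, -0.998, 0.001], [0.502, 0.03, -0.864]]
force: [0.3, 0.3, -0.3]
opening: 1.0
grasp_force: 0.1
```

Request:
{"name": "send_rows", "arguments": {"moves": [[-0.004, 0, 0, 0, 0, 0], [-0.008, 0, 0, 0, 0, 0], [-0.008, 0, 0, 0, 0, 0]]}}

```text
time_s: 21.6
position: [0.5589, -0.1307, 0.0623]
tcp_rot: [[0.861, 0.054, 0.505], [0.062, -0.998, 0.001], [0.504, 0.03, -0.863]]
force: [1.9, 0.2, 1.3]
opening: 0.998
grasp_force: 1.4
```

```bash
python3 - <<'E'
from h import *
board("scene"); p,L=board("top")
E
```

```text
TCP B [ 0.104  -0.1804 -0.0286] F B [2.3 0.1 0.2] j [-34.  35. 121.  94.  17. -39.]
scene 938 [  43.6 -175.4] [102.5 153. ] 0.42 [[-8.199999809265137, -99.30000305175781], [-7.099999904632568, -252.3000030517578], [95.4000015258789, -251.5], [94.30000305175781, -98.5]]
TCP B [ 0.104  -0.1804 -0.0286] F B [2.7 0.2 0.8] j [-34.  35. 121.  94.  17. -39.]
top 44 [  35.6 -230.3] [56.2 21.7] 22.88 [[5.5, -231.1999969482422], [13.899999618530273, -251.1999969482422], [65.69999694824219, -229.3000030517578], [57.29999923706055, -209.39999389648438]]
```

Request:
{"name": "send_rows", "arguments": {"moves": [[-0.004, 0, 0, 0, 0, 0], [-0.008, 0, 0, 0, 0, 0], [-0.008, 0, 0, 0, 0, 0]]}}

```text
time_s: 22.0
position: [0.5588, -0.131, 0.0622]
tcp_rot: [[0.86, 0.053, 0.508], [0.061, -0.998, 0.002], [0.507, 0.03, -0.861]]
force: [5.8, 1.3, 4.4]
opening: 1.002
grasp_force: 3.7
```

```bash
python3 - <<'E'
from h import *
board("scene")
E
```

```text
TCP B [ 0.1039 -0.1807 -0.0286] F B [7.3 0.9 0.9] j [-34.  35. 121.  96.  17. -40.]
scene 932 [  43.3 -176. ] [155.  100.2] 89.62 [[-7.300000190734863, -253.1999969482422], [92.9000015258789, -253.89999389648438], [93.9000015258789, -98.9000015258789], [-6.199999809265137, -98.19999694824219]]
```

Seated against the lower fence (force rising, board stopped). Next I'll back off, close the fingers and go round to the right-hand short edge.

Request:
{"name": "send_rows", "arguments": {"moves": [[0.03, 0, 0, 0, 0, 0], [0.06, 0, 0, 0, 0, 0], [0.06, 0, -0.1, 0, 0, 0], [0.06, 0, -0.2, 0, 0, 0], [0.06, 0, -0.25, 0, 0, 0], [0.06, 0, -0.25, 0, 0, 0]]}}

```text
time_s: 22.65
position: [0.5367, -0.13, 0.1231]
tcp_rot: [[0.862, 0.054, 0.504], [0.063, -0.998, -0.001], [0.502, 0.033, -0.864]]
force: [-0.2, -0.2, 0.1]
opening: 0.999
grasp_force: 0.0
```

```bash
python3 - <<'E'
from h import *
board("scene"); B=frame(YAW); R=np.c_[B[:,0],-B[:,1],-B[:,2]]
for z in (.035,-.028): go(O+B@[.042,-.280,z],R)
E
```

```text
TCP B [ 0.1152 -0.1803  0.0352] F B [-0.2 -0.2  0.2] j [-36.  26. 121.  66.  19. -11.]
scene 1168 [  42.7 -175.9] [154.6 100.3] 89.8 [[-7.800000190734863, -253.10000610351562], [92.5999984741211, -253.39999389648438], [93.0999984741211, -98.80000305175781], [-7.199999809265137, -98.5]]
t 22.7 row [-0.2941, 0.3975, -0.0031, 0.0005, -0.0024, 0.0017] mm 124.0 deg 0.3
t 22.7 row [-0.295, 0.3973, 0.2489, 0.0005, -0.0024, 0.0017] mm 138.0 deg 0.3
```

Request:
{"name": "send_rows", "arguments": {"moves": [[-0.05, 0.1, 0, 0, 0, 0], [-0.1, 0.2, 0, 0, 0, 0], [-0.16, 0.3, 0, 0, 0, 0], [-0.22, 0.398, 0, 0, 0, 0], [-0.26, 0.398, 0, 0, 0, 0], [-0.295, 0.398, 0, 0, 0, 0], [-0.295, 0.398, 0, 0, 0, 0], [-0.295, 0.398, 0, 0, 0, 0], [-0.295, 0.398, 0, 0, 0, 0], [-0.295, 0.398, 0, 0, 0, 0], [-0.295, 0.398, 0, 0, 0, 0]], "grip": 0.0}}

```text
time_s: 23.8
position: [0.4802, -0.2337, 0.0886]
tcp_rot: [[0.862, 0.055, 0.504], [0.063, -0.998, 0.001], [0.503, 0.031, -0.864]]
force: [0.3, -0.6, -1.0]
opening: 0.08
grasp_force: 0.0
```

```bash
python3 - <<'E'
from h import *
B=frame(YAW); R=np.c_[B[:,0],-B[:,1],-B[:,2]]
p,L=board("wrist")
s=readout.read_state(); print(s['opening']); X=L@B.T+O; T=(X-s['position'])@s['tcp_rot']*1000
m=(abs(T[...,0])<14)&(T[...,2]<-34)&(T[...,2]>-55)&(abs(T[...,1])<40)&(p.max(2)<70); print("finger y",np.percentile(T[m][:,1],[0,2,98,100]),"x",np.percentile(T[m][:,0],[1,99]))
for z in (.035,-.028): go(O+B@[.042,-.282,z],R)
E
```

```text
TCP B [ 0.0429 -0.2798  0.0336] F B [-0.2 -0.5 -1.1] j [-54.  31. 123.  74.  25. -35.]
wrist 26304 [  43.1 -175.6] [154.7 100.7] 89.97 [[-7.300000190734863, -252.89999389648438], [93.4000015258789, -252.89999389648438], [93.5, -98.30000305175781], [-7.199999809265137, -98.19999694824219]]
0.048943442827068584
finger y [-12.7276702  -12.25313619  11.53946631  12.63697343] x [-2.31496132 12.08895374]
t 23.85 row [-0.0034, 0.0084, -0.0056, -0.0002, -0.0031, 0.0019] mm 3.0 deg 0.3
t 23.85 row [-0.0046, 0.0084, 0.2464, -0.0002, -0.0031, 0.0019] mm 62.0 deg 0.3
```

Request:
{"name": "send_rows", "arguments": {"moves": [[-0.004, 0.006, 0.06, 0, 0, 0], [-0.004, 0.006, 0.12, 0, 0, 0], [-0.004, 0.006, 0.17, 0, 0, 0], [-0.004, 0.006, 0.21, 0, 0, 0], [-0.004, 0.006, 0.235, 0, 0, 0], [-0.004, 0.006, 0.246, 0, 0, 0], [-0.004, 0.006, 0.246, 0, 0, 0]]}}

```text
time_s: 24.55
position: [0.5101, -0.2352, 0.0347]
tcp_rot: [[0.862, 0.054, 0.504], [0.062, -0.998, 0.001], [0.503, 0.031, -0.864]]
force: [0.8, -0.0, 0.9]
opening: 0.002
grasp_force: 0.0
```

```bash
python3 - <<'E'
from h import *
board("scene"); B=frame(YAW); R=np.c_[B[:,0],-B[:,1],-B[:,2]]
for y in (-.19,-.165): go(O+B@[.042,y,-.028],R)
E
```

```text
TCP B [ 0.0418 -0.2813 -0.028 ] F B [ 1.2 -0.1  0.4] j [-50.  39. 121.  90.  23. -50.]
scene 1343 [  43.2 -175.9] [155.  100.4] 89.88 [[-7.199999809265137, -253.3000030517578], [93.19999694824219, -253.5], [93.5, -98.5], [-6.900000095367432, -98.30000305175781]]
t 24.6 row [0.0017, -0.3655, 0.0009, -0.0004, -0.0029, 0.0014] mm 91.0 deg 0.3
t 24.6 row [0.0019, -0.4655, 0.001, -0.0004, -0.0029, 0.0014] mm 116.0 deg 0.3
```

Request:
{"name": "send_rows", "arguments": {"moves": [[0, -0.03, 0, 0, 0, 0], [0, -0.06, 0, 0, 0, 0], [0, -0.09, 0, 0, 0, 0], [0, -0.12, 0, 0, 0, 0], [0, -0.15, 0, 0, 0, 0], [0, -0.18, 0, 0, 0, 0], [0, -0.21, 0, 0, 0, 0], [0, -0.24, 0, 0, 0, 0], [0, -0.27, 0, 0, 0, 0], [0, -0.3, 0, 0, 0, 0], [0, -0.32, 0, 0, 0, 0], [0, -0.34, 0, 0, 0, 0]]}}

```text
time_s: 25.8
position: [0.5065, -0.1554, 0.0338]
tcp_rot: [[0.862, 0.047, 0.506], [0.059, -0.998, -0.008], [0.504, 0.037, -0.863]]
force: [-4.7, -10.0, 8.9]
opening: 0.002
grasp_force: 5.6
```

```bash
python3 - <<'E'
from h import *
board("scene");board("wrist")
E
```

```text
TCP B [ 0.043  -0.2014 -0.0271] F B [ -0.3 -10.   10. ] j [-42.  39. 127. 117.  22. -69.]
scene 1349 [  43.4 -115.4] [100.4 154.8] 0.18 [[-7.0, -38.20000076293945], [-6.5, -193.0], [93.9000015258789, -192.6999969482422], [93.4000015258789, -37.900001525878906]]
TCP B [ 0.0429 -0.2    -0.027 ] F B [ 0.2 -6.3  5. ] j [-42.  39. 127. 117.  22. -69.]
wrist 33554 [  43.2 -109.8] [161.6 101.5] 89.95 [[-7.599999904632568, -190.5], [93.9000015258789, -190.60000610351562], [94.0, -29.0], [-7.5, -28.899999618530273]]
```

The face rises slightly in my frame as I move left, so the tips are dragging. I'll lift about 4 mm while pushing on.

Request:
{"name": "send_rows", "arguments": {"moves": [[0, 0, -0.008, 0, 0, 0], [0, -0.02, -0.016, 0, 0, 0], [0, -0.04, -0.017, 0, 0, 0], [0, -0.06, -0.018, 0, 0, 0], [0, -0.08, -0.019, 0, 0, 0], [0, -0.095, -0.02, 0, 0, 0], [0, -0.11, -0.02, 0, 0, 0], [0, -0.11, -0.02, 0, 0, 0]]}}

```text
time_s: 26.7
position: [0.5012, -0.1222, 0.0356]
tcp_rot: [[0.862, 0.055, 0.504], [0.063, -0.998, 0.002], [0.503, 0.03, -0.864]]
force: [1.3, -1.5, 0.2]
opening: 0.002
grasp_force: 1.0
```

```bash
python3 - <<'E'
from h import *
board("scene");board("wrist")
E
```

```text
TCP B [ 0.0413 -0.1681 -0.0228] F B [ 1.2 -1.6 -0.5] j [-39.  39. 129. 124.  22. -74.]
scene 1457 [ 43.7 -81.4] [100.8 152.9] 0.07 [[-6.800000190734863, -5.0], [-6.599999904632568, -157.89999389648438], [94.19999694824219, -157.8000030517578], [94.0, -4.900000095367432]]
TCP B [ 0.041  -0.1681 -0.0228] F B [ 1.3 -1.9 -1.1] j [-39.  39. 129. 124.  22. -74.]
wrist 33861 [ 43.2 -77.7] [162.4 101. ] 89.8 [[-7.5, -158.6999969482422], [93.4000015258789, -159.10000610351562], [94.0, 3.299999952316284], [-7.0, 3.700000047683716]]
```

Forces are low and the board is a few millimetres from the left fence. Slow finish until contact.

Request:
{"name": "send_rows", "arguments": {"moves": [[0, -0.006, 0, 0, 0, 0], [0, -0.012, 0, 0, 0, 0], [0, -0.018, 0, 0, 0, 0], [0, -0.018, 0, 0, 0, 0]]}}

```text
time_s: 27.2
position: [0.5004, -0.118, 0.0353]
tcp_rot: [[0.863, 0.055, 0.503], [0.062, -0.998, 0.001], [0.502, 0.03, -0.865]]
force: [-0.1, -1.4, -1.3]
opening: 0.006
grasp_force: 0.6
```

Request:
{"name": "send_rows", "arguments": {"moves": [[0, -0.004, 0, 0, 0, 0], [0, -0.008, 0, 0, 0, 0], [0, -0.008, 0, 0, 0, 0]]}}

```text
time_s: 27.5
position: [0.5007, -0.1161, 0.0354]
tcp_rot: [[0.862, 0.055, 0.503], [0.062, -0.998, 0.001], [0.502, 0.03, -0.864]]
force: [-0.6, -1.2, -0.5]
opening: 0.005
grasp_force: 0.5
```

```bash
python3 - <<'E'
from h import *
board("scene")
E
```

```text
TCP B [ 0.0411 -0.162  -0.0228] F B [-0.9 -1.1 -0.1] j [-38.  39. 130. 126.  22. -75.]
scene 1411 [ 43.4 -75.3] [152.5 100.6] 89.04 [[-8.199999809265137, -150.6999969482422], [92.4000015258789, -152.39999389648438], [95.0, 0.10000000149011612], [-5.599999904632568, 1.7999999523162842]]
```

Request:
{"name": "send_rows", "arguments": {"moves": [[0, -0.004, 0, 0, 0, 0], [0, -0.008, 0, 0, 0, 0], [0, -0.008, 0, 0, 0, 0]]}}

```text
time_s: 27.85
position: [0.5009, -0.1153, 0.0355]
tcp_rot: [[0.862, 0.053, 0.504], [0.061, -0.998, -0.001], [0.503, 0.031, -0.864]]
force: [-1.9, -4.0, 1.8]
opening: 0.009
grasp_force: 2.3
```

Request:
{"name": "send_rows", "arguments": {"moves": [[0, -0.004, 0, 0, 0, 0], [0, -0.008, 0, 0, 0, 0], [0, -0.008, 0, 0, 0, 0]]}}

```text
time_s: 28.15
position: [0.5011, -0.1135, 0.0357]
tcp_rot: [[0.862, 0.052, 0.504], [0.061, -0.998, -0.001], [0.503, 0.032, -0.863]]
force: [-2.3, -5.6, 3.2]
opening: 0.004
grasp_force: 2.7
```

```bash
python3 - <<'E'
from h import *
board("scene");p,L=board("wrist"); cv2.imwrite("pics/w5.png",p[:,:,::-1])
E
```

```text
TCP B [ 0.0418 -0.1594 -0.0227] F B [-0.7 -5.6  3.9] j [-37.  39. 130. 127.  22. -76.]
scene 1385 [ 43.4 -73.2] [149.9 100.8] 89.51 [[-7.599999904632568, -147.6999969482422], [93.19999694824219, -148.60000610351562], [94.4000015258789, 1.2999999523162842], [-6.300000190734863, 2.200000047683716]]
TCP B [ 0.0418 -0.1594 -0.0227] F B [-0.9 -6.4  2.7] j [-37.  39. 130. 127.  22. -76.]
wrist 33675 [ 43.6 -73.4] [100.9 153.7] 0.01 [[-6.800000190734863, 3.4000000953674316], [-6.800000190734863, -150.3000030517578], [94.0999984741211, -150.3000030517578], [94.0999984741211, 3.4000000953674316]]
```

Request:
{"name": "send_rows", "arguments": {"moves": [[0, -0.004, 0, 0, 0, 0], [0, -0.008, -0.004, 0, 0, 0], [0, -0.01, -0.004, 0, 0, 0], [0, -0.01, -0.004, 0, 0, 0]]}}

```text
time_s: 28.65
position: [0.5004, -0.1109, 0.0361]
tcp_rot: [[0.862, 0.053, 0.504], [0.061, -0.998, -0.001], [0.503, 0.031, -0.864]]
force: [-0.7, -5.4, -1.0]
opening: 0.007
grasp_force: 2.7
```

```bash
python3 - <<'E'
from h import *
board("scene");p,L=board("wrist"); cv2.imwrite("pics/w5.png",p[:,:,::-1])
E
```

```text
TCP B [ 0.0415 -0.1568 -0.022 ] F B [-1.4 -5.3 -0.5] j [-37.  39. 130. 127.  22. -76.]
scene 1358 [ 43.6 -71.1] [ 99.8 150.6] 0.45 [[-6.900000095367432, 3.9000000953674316], [-5.699999809265137, -146.8000030517578], [94.0999984741211, -146.0], [92.9000015258789, 4.599999904632568]]
TCP B [ 0.0415 -0.1568 -0.022 ] F B [-0.6 -6.1  0.1] j [-37.  39. 130. 127.  22. -76.]
wrist 33566 [ 43.5 -72.2] [151.  100.6] 89.78 [[-7.099999904632568, -147.5], [93.5, -147.89999389648438], [94.0999984741211, 3.0999999046325684], [-6.5, 3.5]]
```

View pics/w5.png

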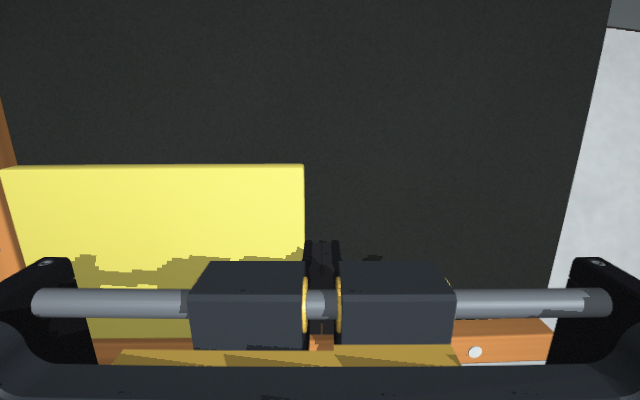

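Request:
{"name": "send_rows", "arguments": {"moves": [[0, -0.004, 0, 0, 0, 0], [0, -0.008, 0, 0, 0, 0], [0, -0.012, 0, 0, 0, 0], [0, -0.012, 0, 0, 0, 0]]}}

```text
time_s: 29.15
position: [0.5004, -0.1109, 0.036]
tcp_rot: [[0.863, 0.047, 0.503], [0.058, -0.998, -0.006], [0.502, 0.034, -0.864]]
force: [-4.2, -13.6, 1.3]
opening: 0.001
grasp_force: 7.0
```

```bash
python3 - <<'E'
from h import *
board("scene");p,L=board("wrist")
h=cv2.cvtColor(p,cv2.COLOR_RGB2HSV).astype(int); w=(h[...,0]<20)&(h[...,1]>100)&(abs(L[...,2]-.016)<.007)&(L[...,0]>.1)
for a in (.11,.15,.2): 
    q=L[w&(abs(L[...,0]-a)<.01)&(L[...,1]>-.02)]; print(a,len(q),q[:,1].min() if len(q) else None)
E
```

```text
TCP B [ 0.0415 -0.1567 -0.0221] F B [ -3.8 -13.4   3.2] j [-37.  39. 130. 128.  22. -77.]
scene 1352 [ 44.  -70.3] [101.  150.1] 0.11 [[-6.699999809265137, 4.699999809265137], [-6.400000095367432, -145.39999389648438], [94.5999984741211, -145.1999969482422], [94.30000305175781, 4.900000095367432]]
TCP B [ 0.0415 -0.1567 -0.0221] F B [ -3.5 -13.6   3.7] j [-37.  39. 130. 128.  22. -77.]
wrist 33499 [ 43.  -72.2] [151.  101.3] 89.89 [[-7.800000190734863, -147.60000610351562], [93.5, -147.8000030517578], [93.80000305175781, 3.200000047683716], [-7.5, 3.4000000953674316]]
0.11 85 0.0006137112535382997
0.15 0 None
0.2 0 None
```

Hard contact on the left fence (13 N, no further motion). Backing away and checking from above.

Request:
{"name": "send_rows", "arguments": {"moves": [[0, 0.02, 0, 0, 0, 0], [0, 0.06, 0, 0, 0, 0], [0, 0.1, -0.05, 0, 0, 0], [0, 0.12, -0.15, 0, 0, 0], [0.1, 0.12, -0.3, 0, 0, 0], [0.2, 0.0, -0.4, 0, 0, 0], [0.3, -0.1, -0.45, 0, 0, 0], [0.4, -0.2, -0.45, 0, 0, 0], [0.4, -0.25, -0.45, 0, 0, 0], [0.4, -0.25, -0.45, 0, 0, 0], [0.4, -0.25, -0.45, 0, 0, 0]]}}

```text
time_s: 30.35
position: [0.525, -0.0361, 0.1816]
tcp_rot: [[0.863, 0.057, 0.502], [0.064, -0.998, 0.003], [0.501, 0.03, -0.865]]
force: [0.6, 0.1, -0.2]
opening: 0.003
grasp_force: 0.0
```

```bash
python3 - <<'E'
from h import *
board("scene");p,L=board("wrist"); cv2.imwrite("pics/w6.png",p[:,:,::-1])
p,_=cloud("scene"); cv2.imwrite("pics/s3.png",cv2.resize(p[140:280,250:400,::-1],None,fx=4,fy=4,interpolation=cv2.INTER_CUBIC))
E
```

```text
TCP B [ 0.1399 -0.0878  0.0917] F B [ 0.4  0.1 -0.5] j [-24.  16. 122.  41.  19.  26.]
scene 1524 [ 43.6 -71.2] [151.4 101. ] 89.75 [[-7.199999809265137, -146.6999969482422], [93.80000305175781, -147.1999969482422], [94.5, 4.199999809265137], [-6.5, 4.699999809265137]]
TCP B [ 0.1418 -0.0866  0.0927] F B [1.8 0.3 2.2] j [-24.  16. 122.  41.  19.  26.]
wrist 1821 [ 43.2 -72.4] [150.5 101.9] 89.66 [[-8.100000381469727, -147.3000030517578], [93.69999694824219, -147.89999389648438], [94.5999984741211, 2.5999999046325684], [-7.300000190734863, 3.200000047683716]]
```

View pics/s3.png

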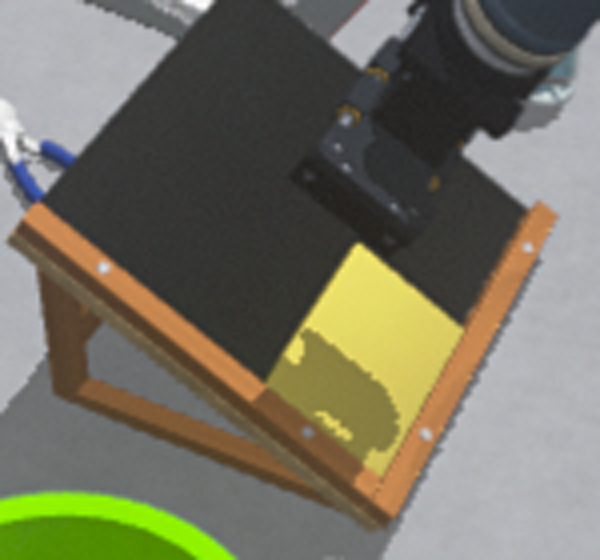

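The picture shows the board tight in the corner, with no dark gap along either fence, square to about 0.3°, and the arm clear. Handing in.

Request:
{"name": "send_rows", "arguments": {"moves": [[0, 0, -0.05, 0, 0, 0], [0, 0, -0.1, 0, 0, 0], [0, 0, -0.1, 0, 0, 0], [0, 0, -0.1, 0, 0, 0], [0, 0, -0.1, 0, 0, 0], [0, 0, -0.1, 0, 0, 0]]}}

```text
time_s: 31.1
position: [0.5133, -0.0387, 0.2024]
tcp_rot: [[0.863, 0.054, 0.503], [0.062, -0.998, 0.001], [0.502, 0.03, -0.864]]
force: [0.4, 0.6, -0.3]
opening: 0.008
grasp_force: 0.0
```

```bash
python3 -c "
from rig import ticket; print(ticket.hand_in())"
```

```text
the job is handed in; nothing more can be done
None
```

The offcut is in the green bowl, the sample board sits square in the fence corner against both fences, and the job was handed in at about 31 s; the hand-in returned no verdict, and I didn't re-measure the four bystanders at the end.

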